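# Present the filter plate of the bench suction unit

## Robot

A 6-joint arm with a two-finger parallel gripper is mounted at the origin on a cart in front of the work surface, level with it; the furniture and walls round the work are solid. World frame = base frame: x ahead of the robot, y to its left, z up, the work surface at z = 0. Lengths are in m, angles in rad, forces in N, time in s.
With the tool pointing down it reaches from about 0.4 to 0.925 m from the base axis. Payload 3.4 kg.
Tool frame: the origin (TCP) lies midway between the tips of the shut fingers; the grasp point (between the pads) lies 19 mm behind it; z points along the fingers, y is the line along which they close (so a half turn about z gives the same grasp; the last joint's range is limited). The gripper opens to 85 mm and grips with 20 to 120 N. Pads are 22 mm wide; open, the fingers measure 114 mm over their backs; the gripper's body (76 mm by 85 mm) begins 54 mm behind the grasp point. The pads swing forward as they close: fully open they stand 13 mm farther back than shut.
Start: joints at [1.167, 0.307, 1.506, -0, 1.328, -0.073], TCP at [0.187, 0.544, 0.231] pointing down, gripper open.
Joint ranges: [-3.12, 3.12], [-1.05, 2.28], [0.14, 2.33], [-1.42, 4.57], [0.1, 2.73], [-2.68, 2.68]. Speed limits (rad/s): [2.57, 2.57, 3.14, 3.14, 3.14, 3.14].

## Interface

Orientations are given as a rotation vector (axis times angle).
In Python, from workcell import manip, optics, workorder, recognise, regions_of gives the robot as it stands.
- The arm moves only by the shell command python3 -m creep 'ROWS'. ROWS is a JSON list that holds a single list of rows (three levels of brackets), with 1 to 12 rows, each of 5 numbers: dx, dy, dz in parts of the range, where 1.0 means 1 m, then a turn about the tool's z in fractions of the full range, 1 being 120 degrees, then the finger opening in m; each row shifts and turns the commanded pose from where the row before left it, along the tool's axes as they then stand; what a row does not reach is not made up. A row lasts 1/12 s, in which the tool goes at most 0.0417 m and 0.125 rad, less where a joint would pass 70% of its speed; a pose out of reach is approached as far as the arm can. The fingers move at their own pace and stop on an object; the grip force is fixed at half the most. Time passes only in rows, so rows that do not move let the fingers close. It prints the time, the measured TCP pose, the force, the opening and the grip force at its end. No shift or turn number may pass 1 either way. Input that does not fit is refused with a message, and nothing moves.
- manip.observe(): the state, without advancing time (a new reading comes with each control period).
- optics.capture(name): name is "scene" or "side" or "wrist"; returns a dict with "frame" (480x640x3 uint8, red, green, blue), "z_map" (480x640 float32, m along the optical axis (not along the pixel's ray), 0 where there is no reading), "fov_y" (degrees; the focal length in pixels is half the picture's height over the tangent of half this angle, whatever the lens; pixels are square), "cx", "cy" (the principal point, pixels), "k1" (the pictures are not rectified: a ray, as slopes to the right and down, at radius r is drawn at 1 + k1 r^2 times it, then the intrinsics apply), "world_from_camera" (4x4, takes a point from camera to world coordinates). Camera axes: x right, y up, looking along -z (the intrinsics and any distortion apply to the point x, -y, -z); pixel columns grow to the right and rows downward; lengths in m; the calibration is good to about 2 mm. A picture is of the moment at which its call begins.
- workorder.finish_job(): hands the job in; it is judged then, once.
Trained networks look in the newest picture that a camera, given by its name, has taken for a name from the list of things; names that differ only in an ending like _2 or _b are one class to them, and where a whole thing is asked for, a point or a joint stands for the part that bears it (a point fixed in the world has none). Each returns a list of dicts, best first, with "confidence" (0 to 1); they miss things now and then, are a little off and sometimes report something else, mostly with a low value. They report only what shows in the picture. A call takes as long as a camera call.
- recognise(thing, camera): "uv" ([column, row] in pixels, amid what is visible of it).
- regions_of(thing, camera): "pixels" (480x640 bool, what is visible of it) and "uv" ([column, row] in pixels, amid what is visible of it).
The state is a dict: "clock": time; "joints": joint angles; "joint_vel": joint speeds; "joint_torque": joint torques, N m; "tcp_pos": TCP position; "eef_rot": TCP orientation; "wrist_force": force on the tool from outside, world axes, zero at the start; "moment": the same for the moment, N m; "width": finger opening in m; "grip_force": force on a finger pad.
Only numpy, scipy, OpenCV 4.12 (cv2) and the standard library are available. Lean on these libraries where they do the work, as an engineer would, in place of code of your own. Each camera call takes 0.05 s, during which the arm holds its last target. There are 200 camera calls.

## Task

On the white suction unit, press the black front pedal down to its stop so that the blue cover flap springs ajar, then take the flap by its orange tongue and swing it right open, past upright. Draw the hidden filter plate up out of its slot by the yellow tab and finish while still holding it there: upright, still, a few centimetres above the open lime-green box and over its middle, touching neither box nor unit, with the flap left open. Do not shove the box or the other things on the trolley.

Things in the scene. Friction and masses are not known exactly. Their poses are not given: they have to be found in the camera images.
- suction_unit: White suction unit, fixed, 200 (x) x 150 (y) x 100 mm high. Origin: centre of its underside; x points from its front (pedal, gauge) to its back. Under the flap a compartment, open upward, inside x -14 to +70, y -67 to +67 mm; its front and back blocks end at z 90-92, side walls and front console at z 100. The filter plate stands in a slot at x = +12 mm, its guide rails reaching to z 62.
- pedal (a joint): Black plate 55 mm long, 52 wide, 6 thick, sticking out level from the unit's front, top 85 mm above the trolley. Hinge along the unit's y, 94 mm in front of its origin, 82 mm high. 0 = up; 0.40 rad = down on its stop; springs back. About 8 N at pedal_pad, which sinks 22 mm. Going down, its inner arm kicks the flap open to about 0.25 rad.
- pedal_pad (a point): Point on the top face of the pedal plate to press, 56 mm in front of the pedal's hinge; moves with the pedal. Axes are those of the unit when the pedal is up.
- flap (a joint): Blue cover flap, 130 mm wide, 6 thick, reaching 119 mm forward from its hinge, which lies along the unit's y, 72 mm behind the unit's origin and 96 mm high. 0 = closed (flush, nothing to grip), grows as the front edge rises; 1.57 = upright, 1.9 = stop, leaning back. Stiff hinge (0.1 N m): it stays where it is left.
- tongue (a point): Orange bar on the flap's front edge, 14 mm wide (unit's y), 14 high, sticking out 42 mm forward. The point is on its centre line, 146 mm from the hinge and 3 mm below it when closed, 15 mm from its free end. Closed it lies flush in a slot; ajar it stands some 35 mm higher and can be pinched across its 14 mm; it turns between pads closing along the unit's y as it is led round in an arc.
- filter_plate: Loose plate, 60 g, upright in its slot under the flap: white frame with grey pleats 12 mm thick (its x), 68 wide (its y), 55 high; yellow tab on top in the middle, 12 thick, 30 wide (y), 55 to 76 mm above the foot. Origin: centre of its foot, 16 mm above the trolley at the start; z up. 2 mm play; comes straight up, free of the rails after 46 mm, above the unit after 85.
- tab (a point): Centre of the yellow tab, 66 mm above the foot of the filter plate; grip it across its 30 mm (y).
- green_box: Open lime-green plastic box, loose, 96 (x) x 153 (y) x 80 mm high. Origin: centre of its underside.
- meter: Dark blue glucose meter lying flat, 80 x 55 x 19 mm; leave it alone. Origin: centre of its underside.
- cup: White specimen cup with white lid, 62 mm across, 64 mm high; leave it alone. Origin: centre of its underside.
- iodine: Brown bottle with white cap, 44 mm across, 118 mm high; leave it alone. Origin: centre of its underside.

How it is judged:
On the way, in this order (a step that is already met when the one before it is completed fails the run):
1. the pedal is pressed down to its stop (value of joint pedal above 0.36 rad), for 0.1 s.
2. the flap is swung open to about upright or beyond (value of joint flap above 1.5 rad), for 0.2 s.
3. the filter plate is drawn up clear of the unit in the gripper (z of filter_plate in the frame of suction_unit above 0.095 m and contact force between filter_plate and the fingers above 1 N), for 0.1 s.
At the end, for the whole second after the job is handed in: The filter plate is held by the fingers, its foot 90 to 190 mm above the trolley (10 to 110 mm above the box's rim) and within 40 mm of the box's middle seen from above, within 0.25 rad of upright, still, touching neither box nor unit; the flap is still open past 1.4 rad (horizontal distance between filter_plate and green_box below 0.04 m and height (world z) of filter_plate between 0.09 and 0.19 m and angle between filter_plate's own z axis and vertical below 0.25 rad and linear speed of filter_plate below 0.03 m/s and contact force between filter_plate and the fingers above 1 N and contact force between filter_plate and green_box below 0.1 N and contact force between filter_plate and suction_unit below 0.1 N and value of joint flap above 1.4 rad); the arm keeps its last pose, push and grip.
It fails at once if the lime-green box is shoved more than 30 mm (distance of green_box from where it was at the start of the episode above 0.03 m).
It fails at once if a bystander is shoved more than 30 mm or knocked over (distance of any of meter, cup, iodine from where it was at the start of the episode above 0.03 m or angle between any of cup, iodine's own z axis and vertical above 0.6 rad).
It also fails if it takes over 61 s, if anything falls off the work surface, if the arm or the gripper's body presses on something with over 40 N, if the wrist force passes 120 N, or if a joint passes its speed limit or range.

## Working session

There is one attempt and no reset: what is moved stays moved. The work goes in short steps, Python scripts to look and compute and a shell command to move; the robot and the scene stay as the last step left them, time stands still between calls to the robot, and variables do not carry over. Pictures are saved under pics/ and viewed, at most 10 in all, crops included, and the job is handed in when it is done.

```bash
mkdir -p pics
cat > h.py <<'E'
import numpy as np, cv2
from workcell import manip, optics, workorder, recognise, regions_of
from scipy.spatial.transform import Rotation as R
def cloud(c):
    f=240/np.tan(np.radians(c["fov_y"])/2)
    K=np.array([[f,0,c["cx"]],[0,f,c["cy"]],[0,0,1.]])
    v,u=np.mgrid[0:480,0:640]
    p=np.stack([u,v],-1).reshape(-1,1,2).astype(float)
    s=cv2.undistortPoints(p,K,np.array([c["k1"],0,0,0,0.])).reshape(480,640,2)
    z=c["z_map"]; P=np.stack([s[...,0]*z,-s[...,1]*z,-z,np.ones_like(z)],-1)
    W=P@np.array(c["world_from_camera"]).T
    W=W[...,:3]; W[z<=0]=np.nan
    return W
def project(c,p):
    f=240/np.tan(np.radians(c["fov_y"])/2)
    q=np.linalg.inv(c["world_from_camera"])@np.r_[p,1]
    s=np.array([q[0],-q[1]])/-q[2]; s=s*(1+c["k1"]*(s@s))
    return s*f+[c["cx"],c["cy"]]
E
python3 - <<'E'
from h import *
cs={}
for n in ["scene","side"]:
    c=optics.capture(n); cv2.imwrite(f"pics/{n}0.png",c["frame"][...,::-1]); W=cloud(c)
    print(n,np.round(c["world_from_camera"],2).tolist())
    for t in ["suction_unit","pedal","flap","tongue","filter_plate","green_box","meter","cup","iodine"]:
        for r in regions_of(t,n)[:1]:
            q=W[r["pixels"]]; q=q[~np.isnan(q[:,0])]
            if len(q): print(t,round(r["confidence"],2),np.round(r["uv"]),len(q),np.round(np.median(q,0),3),np.round(np.percentile(q,3,0),3),np.round(np.percentile(q,97,0),3))
print(manip.observe())
E
```

```text
scene [[0.77, 0.37, -0.52, -0.01], [-0.64, 0.47, -0.61, -0.7], [0.02, 0.8, 0.59, 0.73], [0.0, 0.0, 0.0, 1.0]]
suction_unit 0.59 [363. 270.] 8859 [ 0.558 -0.165  0.095] [ 0.45  -0.219  0.013] [ 0.691 -0.067  0.101]
pedal 0.97 [322. 290.] 693 [ 0.457 -0.158  0.084] [ 0.43  -0.183  0.08 ] [ 0.499 -0.134  0.087]
flap 0.81 [375. 249.] 2731 [ 0.606 -0.137  0.099] [ 0.534 -0.192  0.096] [ 0.672 -0.068  0.102]
tongue 0.82 [374. 246.] 2721 [ 0.608 -0.138  0.099] [ 0.537 -0.193  0.096] [ 0.674 -0.07   0.102]
green_box 0.93 [215. 197.] 2721 [0.503 0.287 0.047] [0.456 0.215 0.002] [0.544 0.362 0.079]
meter 0.6 [215. 262.] 699 [0.401 0.107 0.015] [0.367 0.086 0.003] [0.44  0.138 0.018]
cup 0.9 [312. 193.] 728 [0.681 0.144 0.05 ] [0.665 0.128 0.002] [0.717 0.179 0.065]
iodine 0.79 [429. 355.] 1495 [ 0.506 -0.37   0.07 ] [ 0.498 -0.383  0.006] [ 0.529 -0.349  0.118]
side [[-1.0, 0.03, -0.04, 0.51], [-0.05, -0.43, 0.9, 1.01], [0.01, 0.9, 0.43, 0.59], [0.0, 0.0, 0.0, 1.0]]
suction_unit 0.97 [305. 239.] 6075 [ 0.593 -0.067  0.081] [ 0.466 -0.201  0.005] [ 0.693 -0.039  0.099]
pedal 0.72 [363. 223.] 27
[... 535 characters left out ...]
'clock': 1.0, 'joints': array([ 1.16646989e+00,  3.06837219e-01,  1.50640966e+00, -8.62340645e-06,
        1.32840216e+00, -7.34932824e-02]), 'joint_vel': array([-2.02707438e-03,  6.76096360e-04, -6.15594309e-05, -1.68060114e-03,
       -1.02783617e-03, -2.07395722e-04]), 'joint_torque': array([-2.47181451e-04, -4.57493162e+01, -2.52335483e+01, -3.79895164e-04,
        7.18586343e-04, -5.44575244e-06]), 'tcp_pos': array([0.18680045, 0.54381136, 0.2312799 ]), 'eef_rot': array([-5.17300745e-01, -3.09870483e+00,  8.91648953e-05]), 'wrist_force': array([ 0.50686905, -0.72389929,  0.37260835]), 'moment': array([0.01863823, 0.00328943, 0.03592436]), 'grip_force': 0.0, 'width': 0.08582127117047701}
```

Run:
```python
from h import *
pts={k:[] for k in ["suction_unit","pedal","tongue","green_box"]}
for n in ["scene","side"]:
    c=optics.capture(n); W=cloud(c)
    for t in pts:
        for r in regions_of(t,n)[:1]:
            m=cv2.erode(r["pixels"].astype(np.uint8),np.ones((2,2)))>0
            q=W[m]; pts[t].append(q[~np.isnan(q[:,0])])
            lo={"suction_unit":.088,"pedal":.078,"tongue":.092,"green_box":.07}[t]
            q=pts[t][-1]; q=q[(q[:,2]>lo)]
            if len(q)<20: continue
            med=np.median(q[:,:2],0); q=q[np.linalg.norm(q[:,:2]-med,axis=1)<.16]
            (cx,cy),s,a=cv2.minAreaRect(q[:,:2].astype(np.float32)); print(n,t,np.round([cx,cy],4),np.round(s,3),round(a,1))
```

```text
scene suction_unit [ 0.5726 -0.1383] [0.26  0.149] 10.3
scene pedal [ 0.4674 -0.1585] [0.076 0.048] 10.2
scene tongue [ 0.5947 -0.134 ] [0.162 0.128] 9.8
scene green_box [0.4996 0.2882] [0.096 0.155] 1.5
side suction_unit [ 0.6027 -0.1249] [0.198 0.153] 10.6
side pedal [ 0.4625 -0.1478] [0.062 0.047] 10.7
side tongue [ 0.5985 -0.1239] [0.158 0.126] 12.7
side green_box [0.5011 0.2939] [0.095 0.153] 1.6
```

View pics/scene0.png

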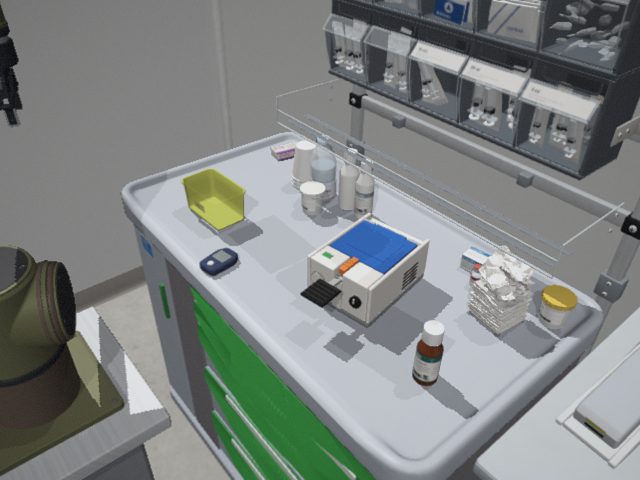

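View pics/side0.png

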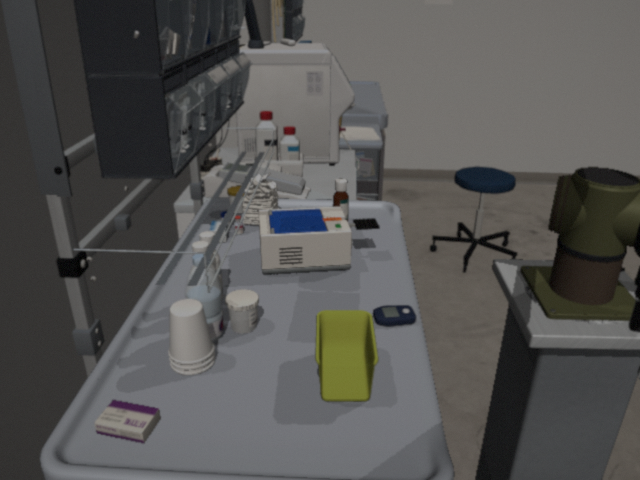

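The scene view shows the unit around (365,265) with the pedal at (322,290) and tongue at (348,265). The box is at (215,197) and the bottle at (429,355). The side view agrees: unit yaw is about 10.4° and its origin is near (0.602, -0.130). I'll turn the tool to the unit's axes, then travel.

The rows are not in the units I measure in: turns go in shares of 120 degrees. I convert before sending: -0.103 rad / 2.0944 = -0.0492.

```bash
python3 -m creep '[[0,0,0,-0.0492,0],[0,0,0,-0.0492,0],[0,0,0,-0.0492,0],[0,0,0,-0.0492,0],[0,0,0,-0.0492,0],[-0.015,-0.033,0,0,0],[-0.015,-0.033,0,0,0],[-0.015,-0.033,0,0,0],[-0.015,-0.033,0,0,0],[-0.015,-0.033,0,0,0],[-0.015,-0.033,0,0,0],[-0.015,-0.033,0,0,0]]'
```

```text
refused: ROWS must be a list holding one list of rows, three levels of brackets. Nothing was moved.
```

Wrong form. The message asks for a list holding one list of rows, three levels of brackets, so I'll send the same numbers that way.

```bash
python3 -m creep '[[[0,0,0,-0.0492,0],[0,0,0,-0.0492,0],[0,0,0,-0.0492,0],[0,0,0,-0.0492,0],[0,0,0,-0.0492,0],[-0.015,-0.033,0,0,0],[-0.015,-0.033,0,0,0],[-0.015,-0.033,0,0,0],[-0.015,-0.033,0,0,0],[-0.015,-0.033,0,0,0],[-0.015,-0.033,0,0,0],[-0.015,-0.033,0,0,0]]]' | tail -3
python3 -m creep '[[[-0.015,-0.033,0,0,0],[-0.015,-0.033,0,0,0],[-0.015,-0.033,0,0,0],[-0.015,-0.033,0,0,0],[-0.015,-0.033,0,0,0],[-0.015,-0.033,0,0,0],[-0.015,-0.033,0,0,0],[0,0,0,0,0],[0,0,0,0,0]]]' | tail -3
python3 - <<'E'
from h import *
s=manip.observe(); print(s["clock"],s["tcp_pos"],R.from_rotvec(s["eef_rot"]).as_matrix().round(3),s["joints"].round(2))
E
```

```text
wrist_force: [1.1, 0.6, 0.4]
width: -0.0
grip_force: 0.0
wrist_force: [-0.4, 0.3, 0.7]
width: -0.0001
grip_force: 0.0
3.25 [0.47898845 0.12653726 0.23126952] [[-0.984 -0.179  0.   ]
 [-0.179  0.984  0.   ]
 [-0.     0.    -1.   ]] [ 0.17  0.2   1.67  0.    1.28 -1.58]
```

```bash
python3 -m creep '[[[0.0094,-0.0343,0,0,0],[0.0094,-0.0343,0,0,0],[0.0094,-0.0343,0,0,0],[0.0094,-0.0343,0,0,0],[0.0094,-0.0343,0,0,0],[0.0094,-0.0343,0,0,0],[0.0094,-0.0343,0,0,0],[0.0094,-0.0343,0,0,0],[0,0,0,0,0],[0,0,0,0,0]]]'
python3 - <<'E'
from h import *
c=optics.capture("wrist"); cv2.imwrite("pics/w1.png",c["frame"][...,::-1]); W=cloud(c)
for t,lo in [("pedal",.078),("tongue",.09),("suction_unit",.088)]:
    for r in regions_of(t,"wrist")[:1]:
        q=W[r["pixels"]]; q=q[q[:,2]>lo]; (cx,cy),s,a=cv2.minAreaRect(q[:,:2].astype(np.float32)); print(t,r["confidence"],np.round([cx,cy],4),np.round(s,3),round(a,1),np.median(q[:,2]))
hsv=cv2.cvtColor(c["frame"],cv2.COLOR_RGB2HSV)
m=(hsv[...,0]>5)&(hsv[...,0]<15)&(hsv[...,1]>150)&(hsv[...,2]>120)
q=W[m]; q=q[(q[:,2]>.08)&(q[:,2]<.12)]
if len(q)>5: print("orange",cv2.minAreaRect(q[:,:2].astype(np.float32)),np.median(q,0))
E
```

```text
clock: 4.08
tcp_pos: [0.4539, -0.1557, 0.2312]
eef_rot: [0.285, -3.129, -0.001]
wrist_force: [0.4, 0.5, 0.0]
width: -0.0001
grip_force: 0.0
pedal 0.8 [ 0.4701 -0.1531] [0.078 0.052] 10.3 0.08553404128170822
tongue 0.65 [ 0.6093 -0.1273] [0.031 0.011] 10.1 0.10156308637570793
suction_unit 0.84 [ 0.5233 -0.1446] [0.142 0.157] 59.9 0.1001964329534113
```

View pics/w1.png

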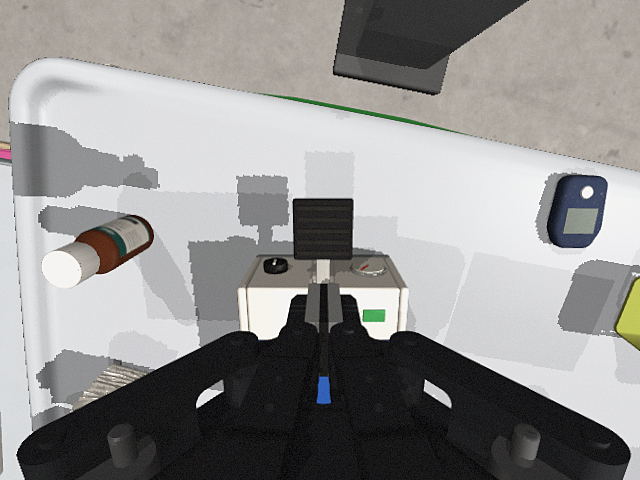

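The wrist view shows the pedal at (323,230), on the same column as the finger tips (321,290), so the lateral alignment is right. Pressing now.

```bash
python3 -m creep '[[[0,0,0.03,0,0],[0,0,0.03,0,0],[0,0,0.03,0,0],[0,0,0.03,0,0],[0,0,0.02,0,0],[0,0,0.008,0,0],[0,0,0.008,0,0],[0,0,0.008,0,0],[0,0,0,0,0]]]'; python3 -m creep '[[[0,0,0.003,0,0],[0,0,0.003,0,0],[0,0,0,0,0],[0,0,0,0,0],[0,0,0,0,0]]]'
```

```text
clock: 5.03
tcp_pos: [0.454, -0.1537, 0.0673]
eef_rot: [0.291, -3.127, -0.003]
wrist_force: [-2.8, 3.4, 4.4]
width: -0.0001
grip_force: 2.4
clock: 5.45
tcp_pos: [0.455, -0.1542, 0.0639]
eef_rot: [-0.29, 3.126, 0.0]
wrist_force: [-3.8, 6.0, 15.6]
width: 0.0001
grip_force: 7.8
```

```bash
python3 -m creep '[[[0,0,0.002,0,0],[0,0,0,0,0],[0,0,0,0,0]]]'; python3 -m creep '[[[0,0,-0.03,0,0],[0,0,-0.03,0,0],[0,0,-0.04,0,0],[0,0,-0.04,0,0],[0,0,-0.03,0,0.05],[0,0,0,0,0.05],[0,0,0,0,0.05]]]'
python3 - <<'E'
from h import *
for n in ["scene","side"]:
    c=optics.capture(n); W=cloud(c)
    f=c["frame"]; hsv=cv2.cvtColor(f,cv2.COLOR_RGB2HSV)
    for t in ["flap","tongue"]:
        print(n,t,[(round(r["confidence"],2),np.round(r["uv"])) for r in recognise(t,n)[:2]])
    m=(hsv[...,0]>3)&(hsv[...,0]<17)&(hsv[...,1]>150)&(hsv[...,2]>120)
    q=W[m]; q=q[(q[:,2]>.08)&(q[:,2]<.2)&(abs(q[:,0]-.53)<.1)&(abs(q[:,1]+.14)<.1)]
    if len(q)>3:
        print("orange",len(q),cv2.minAreaRect(q[:,:2].astype(np.float32)),np.median(q,0),q.min(0),q.max(0))
    if n=="scene":
        u,v=project(c,[.55,-.14,.12]).astype(int); cv2.imwrite("pics/s2.png",cv2.resize(f[v-60:v+60,u-80:u+80,::-1],None,fx=4,fy=4))
E
```

```text
clock: 5.7
tcp_pos: [0.4552, -0.1542, 0.0633]
eef_rot: [-0.29, 3.125, -0.0]
wrist_force: [-6.5, 6.4, 29.4]
width: 0.0004
grip_force: 14.3
clock: 6.28
tcp_pos: [0.4563, -0.1559, 0.2328]
eef_rot: [-0.29, 3.121, -0.007]
wrist_force: [-1.0, 0.6, -0.1]
width: 0.0357
grip_force: 0.0
scene flap [(0.79, array([374., 240.]))]
scene tongue [(0.89, array([375., 238.]))]
orange 156 ((0.5392917990684509, -0.14387401938438416), (0.0435652919113636, 0.01548106037080288), 16.27339744567871) [ 0.53680263 -0.14690391  0.13209362] [ 0.51811552 -0.15374065  0.11858249] [ 0.56104732 -0.13356702  0.14008115]
side flap [(0.64, array([302., 213.]))]
side tongue [(0.57, array([298., 215.]))]
orange 102 ((0.5410714149475098, -0.13456229865550995), (0.038986437022686005, 0.014503058977425098), 6.342233180999756) [ 0.53984683 -0.13475809  0.12867144] [ 0.52179987 -0.14288267  0.11702389] [ 0.56005738 -0.12667012  0.13785278]
```

View pics/s2.png

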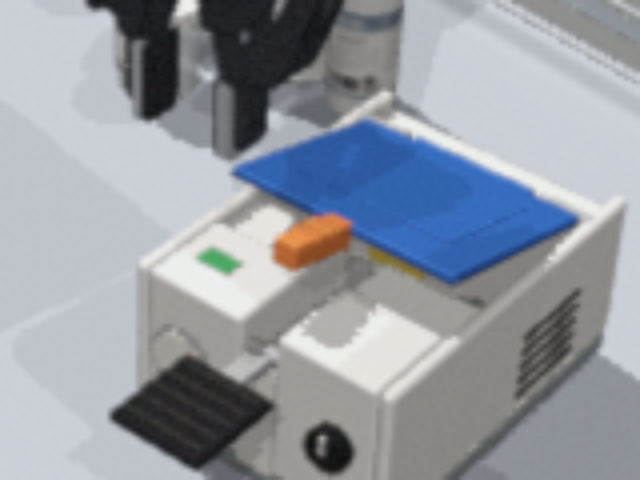

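The crop shows the flap sprung ajar, with the orange tongue at (313,240) standing clear above the console. It measures about (0.535, -0.140, 0.13), which matches the geometry.

```bash
python3 -m creep '[[[-0.02,0,0,0,0.06],[-0.02,0,0,0,0.06],[-0.02,0,0,0,0.06],[-0.02,0,0,0,0.06],[0,0,0,0,0.06],[0,0,0.03,0,0.06],[0,0,0.03,0,0.06],[0,0,0,0,0.06],[0,0,0,0,0.06]]]'
python3 - <<'E'
from h import *
c=optics.capture("wrist"); W=cloud(c); f=c["frame"]; cv2.imwrite("pics/w3.png",f[...,::-1])
hsv=cv2.cvtColor(f,cv2.COLOR_RGB2HSV)
m=(hsv[...,0]>3)&(hsv[...,0]<17)&(hsv[...,1]>150)&(hsv[...,2]>120)
q=W[m]; q=q[(q[:,2]>.08)&(q[:,2]<.2)]
s=manip.observe(); Rm=R.from_rotvec(s["eef_rot"]).as_matrix()
l=(q-s["tcp_pos"])@Rm; print(len(q),l.min(0),np.median(l,0),l.max(0))
E
```

```text
clock: 7.33
tcp_pos: [0.5303, -0.1402, 0.1672]
eef_rot: [0.288, -3.122, -0.004]
wrist_force: [0.5, -0.1, -0.1]
width: 0.0599
grip_force: 0.0
1831 [-0.04012787 -0.01136368  0.02711853] [-0.00615136 -0.0013269   0.03314558] [0.01262336 0.0064974  0.08491839]
```

View pics/w3.png

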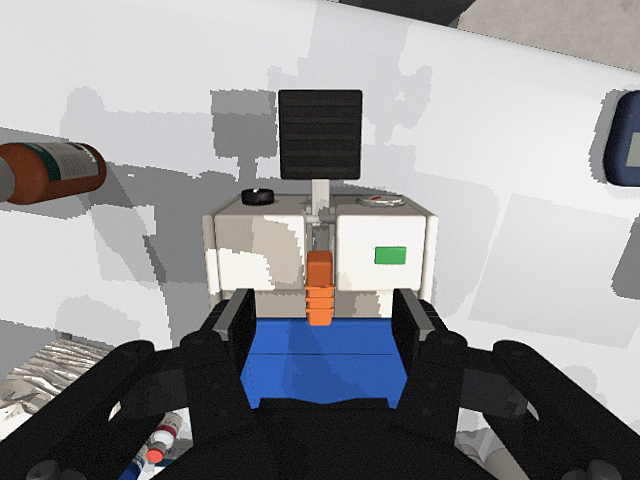

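The tongue shows at (320,285), centred between the pads. Descend and pinch.

```bash
python3 -m creep '[[[0,-0.001,0.025,0,0.06],[0,0,0.02,0,0.06],[0,0,0.009,0,0.06],[0,0,0,0,0.06],[0,0,0,0,0.0],[0,0,0,0,0],[0,0,0,0,0],[0,0,0,0,0],[0,0,0,0,0],[0,0,0,0,0]]]'
```

```text
clock: 8.22
tcp_pos: [0.5337, -0.1418, 0.1161]
eef_rot: [-0.288, 3.126, -0.001]
wrist_force: [-0.0, 0.0, 2.6]
width: 0.0125
grip_force: 61.6
```

```bash
python3 -m creep '[[[-0.0057,0,-0.0166,0,0],[-0.0076,0,-0.0159,0,0],[-0.0095,0,-0.0148,0,0],[-0.0112,0,-0.0136,0,0],[-0.0127,0,-0.0121,0,0],[-0.0141,0,-0.0106,0,0],[0,0,0,0,0]]]'
```

```text
clock: 8.8
tcp_pos: [0.5939, -0.1307, 0.2003]
eef_rot: [-0.29, 3.128, -0.001]
wrist_force: [-3.3, -0.9, 4.4]
width: 0.0128
grip_force: 59.6
```

```bash
python3 -m creep '[[[-0.0153,0,-0.0087,0,0],[-0.0161,0,-0.0069,0,0],[-0.0169,0,-0.0049,0,0],[-0.0174,0,-0.0028,0,0],[-0.0176,0,-0.0008,0,0],[-0.0175,0,0.0014,0,0],[-0.0116,0,0.0021,0,0],[0,0,0,0,0],[0,0,0,0,0],[0,0,0,0,0]]]'
python3 - <<'E'
from h import *
for n in ["scene","side"]:
    c=optics.capture(n); W=cloud(c); f=c["frame"]
    for r in regions_of("flap",n)[:1]:
        q=W[r["pixels"]]; q=q[q[:,2]>.1]; print(r["confidence"],np.percentile(q,[3,50,97],axis=0).round(3).tolist())
    if n=="scene":
        u,v=project(c,[.62,-.14,.16]).astype(int); cv2.imwrite("pics/s4.png",cv2.resize(f[v-75:v+75,u-100:u+100,::-1],None,fx=4,fy=4))
E
```

```text
clock: 9.63
tcp_pos: [0.7033, -0.1107, 0.2194]
eef_rot: [-0.289, 3.128, -0.002]
wrist_force: [-0.1, -1.8, 2.2]
width: 0.0125
grip_force: 58.9
0.64 [[0.666, -0.178, 0.104], [0.681, -0.121, 0.163], [0.695, -0.058, 0.237]]
0.92 [[0.666, -0.116, 0.107], [0.677, -0.06, 0.193], [0.69, -0.047, 0.248]]
```

View pics/s4.png

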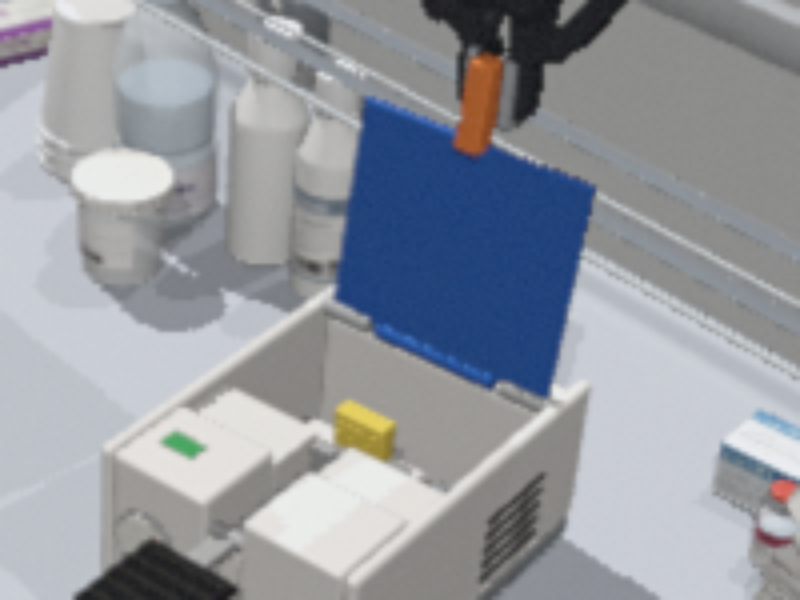

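The crop shows the flap swung past upright (leaning back) and the yellow tab exposed at (365,428). Release the tongue, lift clear, and go over the tab.

```bash
python3 -m creep '[[[0,0,0,0,0.05],[0,0,0,0,0.05],[0,0,0,0,0.05],[0,0,-0.02,0,0.05],[0,0,-0.03,0,0.05],[0,0,-0.03,0,0.05],[0,0,0,0,0.05],[0.023,0,0,0,0.055],[0.023,0,0,0,0.055],[0.023,0,0,0,0.055],[0.022,0,0,0,0.055]]]'
python3 -m creep '[[[0,0,0,0,0.055],[0,0,0.03,0,0.055],[0,0,0.04,0,0.055],[0,0,0.04,0,0.055],[0,0,0.04,0,0.055],[0,0,0,0,0.055],[0,0,0,0,0.055]]]'
python3 - <<'E'
from h import *
s=manip.observe(); Rm=R.from_rotvec(s["eef_rot"]).as_matrix()
for n in ["wrist","scene","side"]:
    c=optics.capture(n); W=cloud(c); f=c["frame"]
    hsv=cv2.cvtColor(f,cv2.COLOR_RGB2HSV)
    m=(hsv[...,0]>20)&(hsv[...,0]<32)&(hsv[...,1]>120)&(hsv[...,2]>90)
    q=W[m]; q=q[(q[:,2]>.06)&(q[:,2]<.11)&(abs(q[:,0]-.61)<.06)&(abs(q[:,1]+.13)<.06)]
    if len(q)>3:
        l=(q-s["tcp_pos"])@Rm; print(n,len(q),np.percentile(l,[3,50,97],axis=0).round(4).tolist(),q[:,2].max())
    if n=="wrist": cv2.imwrite("pics/w5.png",f[...,::-1])
E
```

```text
clock: 10.75
tcp_pos: [0.6128, -0.1261, 0.2992]
eef_rot: [-0.29, 3.128, 0.001]
wrist_force: [0.7, -0.1, -0.4]
width: 0.0553
grip_force: 0.0
clock: 11.33
tcp_pos: [0.6124, -0.1258, 0.1474]
eef_rot: [0.289, -3.123, -0.004]
wrist_force: [0.6, -0.2, 1.2]
width: 0.0548
grip_force: 0.0
wrist 1207 [[-0.0086, -0.0153, 0.0541], [-0.0007, -0.002, 0.0555], [0.003, 0.012, 0.071]] 0.09421620156029867
scene 145 [[-0.0056, -0.0187, 0.0544], [0.0028, -0.0059, 0.0608], [0.0058, 0.0082, 0.0744]] 0.09357372239103745
side 58 [[-0.0102, -0.0086, 0.0565], [-0.004, 0.0115, 0.0609], [0.0013, 0.0164, 0.0722]] 0.09122781804923452
```

View pics/w5.png

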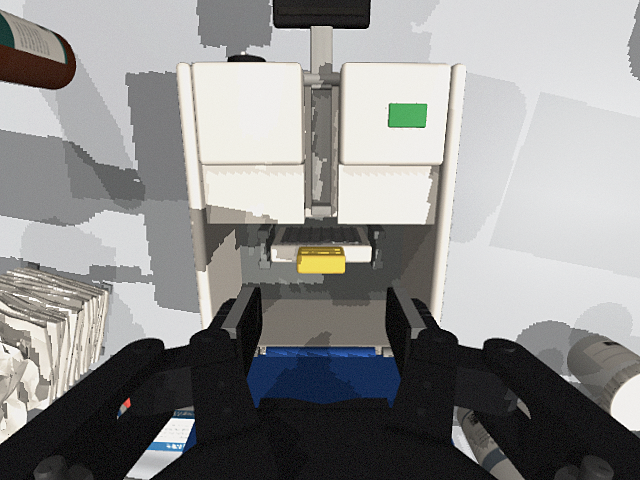

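The tab shows at (321,260), nearly centred; the wrist depth puts it about 2–3 mm off in x and 2 mm in y, with its top at 93 mm. Correct that, go down to just above the shoulders, and grip.

```bash
python3 -m creep '[[[-0.0025,-0.0017,0.03,0,0.055],[0,0,0.025,0,0.055],[0,0,0.012,0,0.055],[0,0,0.005,0,0.055],[0,0,0,0,0.055],[0,0,0,0,0],[0,0,0,0,0],[0,0,0,0,0],[0,0,0,0,0],[0,0,0,0,0],[0,0,0,0,0]]]'
```

```text
clock: 12.4
tcp_pos: [0.6184, -0.1283, 0.0799]
eef_rot: [-0.289, 3.124, -0.002]
wrist_force: [0.6, 0.9, 5.6]
width: 0.0284
grip_force: 59.1
```

```bash
python3 -m creep '[[[0,0,-0.005,0,0],[0,0,-0.01,0,0],[0,0,-0.01,0,0],[0,0,-0.01,0,0],[0,0,-0.015,0,0],[0,0,0,0,0]]]'; python3 -m creep '[[[0,0,-0.02,0,0],[0,0,-0.02,0,0],[0,0,-0.02,0,0],[0,0,-0.02,0,0],[0,0,-0.02,0,0],[0,0,0,0,0],[0,0,0,0,0]]]'
python3 - <<'E'
from h import *
c=optics.capture("scene"); f=c["frame"]
u,v=project(c,[.62,-.14,.16]).astype(int); cv2.imwrite("pics/s6.png",cv2.resize(f[v-75:v+75,u-100:u+100,::-1],None,fx=4,fy=4))
E
```

```text
clock: 12.9
tcp_pos: [0.6189, -0.1286, 0.1313]
eef_rot: [-0.288, 3.122, -0.004]
wrist_force: [0.9, -0.4, -0.3]
width: 0.0279
grip_force: 59.2
clock: 13.48
tcp_pos: [0.6174, -0.1282, 0.2287]
eef_rot: [-0.289, 3.125, -0.002]
wrist_force: [-0.8, 0.5, -1.3]
width: 0.0276
grip_force: 59.3
```

View pics/s6.png

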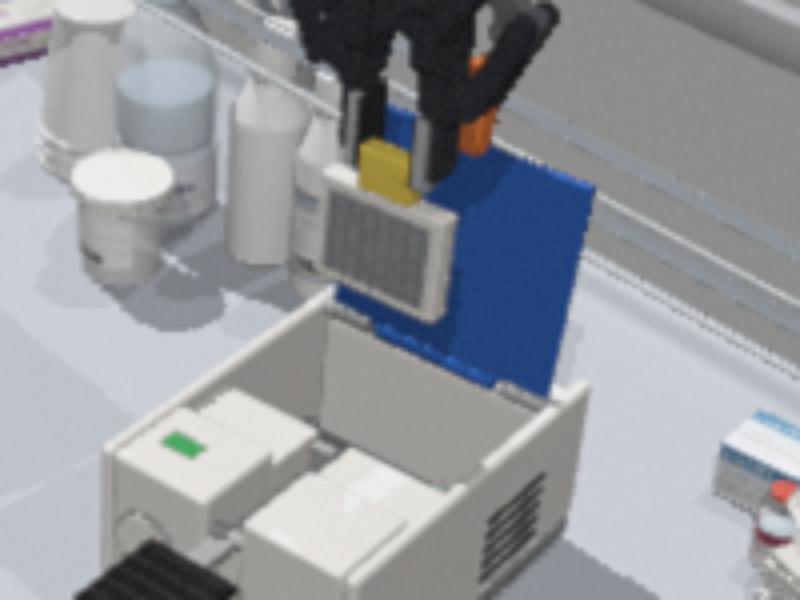

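The plate is drawn up and held upright (390,240), with the flap open. Carry it to the box at about (0.500, 0.291).

```bash
python3 -m creep '[[[0.004,0.01,0,0,0],[0.004,0.02,0,0,0],[0.003,0.03,0,0,0],[0.003,0.033,0,0,0],[0.003,0.033,0,0,0],[0.003,0.033,0,0,0],[0.003,0.033,0,0,0],[0.003,0.033,0,0,0],[0.003,0.033,0,0,0],[0.003,0.033,0,0,0],[0.003,0.033,0,0,0]]]'; python3 -m creep '[[[0.002,0.033,0,0,0],[0.002,0.033,0,0,0],[0,0.028,0,0,0],[0,0.015,0.01,0,0],[0,0,0.01,0,0],[0,0,0.01,0,0],[0,0,0,0,0],[0,0,0,0,0],[0,0,0,0,0],[0,0,0,0,0],[0,0,0,0,0]]]'
python3 - <<'E'
from h import *
for n in ["scene","side"]:
    c=optics.capture(n); W=cloud(c); f=c["frame"]
    for t in ["green_box","filter_plate","flap","cup","meter","iodine"]:
        for r in regions_of(t,n)[:1]:
            q=W[r["pixels"]]; q=q[q[:,2]>-1]; print(n,t,round(r["confidence"],2),np.percentile(q,[3,50,97],axis=0).round(3).tolist())
    u,v=project(c,[.5,.29,.12]).astype(int)
    cv2.imwrite(f"pics/f_{n}.png",cv2.resize(f[max(v-90,0):v+90,max(u-120,0):u+120,::-1],None,fx=3,fy=3))
print(manip.observe()["joint_vel"].round(4))
E
```

```text
clock: 14.45
tcp_pos: [0.5203, 0.1857, 0.2258]
eef_rot: [0.289, -3.125, 0.001]
wrist_force: [0.4, -0.3, -0.9]
width: 0.0279
grip_force: 59.3
clock: 15.37
tcp_pos: [0.4996, 0.29, 0.1981]
eef_rot: [-0.287, 3.127, 0.001]
wrist_force: [-0.3, -0.0, -0.6]
width: 0.0283
grip_force: 59.3
scene green_box 0.89 [[0.456, 0.215, 0.002], [0.502, 0.287, 0.047], [0.544, 0.362, 0.079]]
scene filter_plate 0.65 [[0.484, 0.254, -0.306], [0.491, 0.282, 0.168], [0.935, 1.255, 0.207]]
scene flap 0.57 [[0.665, -0.178, 0.099], [0.68, -0.12, 0.161], [0.694, -0.059, 0.234]]
scene cup 0.8 [[0.664, 0.128, 0.003], [0.682, 0.144, 0.048], [0.717, 0.184, 0.065]]
scene meter 0.56 [[0.367, 0.087, 0.001], [0.401, 0.107, 0.015], [0.44, 0.138, 0.018]]
scene iodine 0.61 [[0.498, -0.383, 0.008], [0.507, -0.37, 0.072], [0.528, -0.35, 0.118]]
side green_box 0.97 [[0.458, 0.22, -0.002], [0.501, 0.261, 0.04], [0.545, 0.366, 0.078]]
side filter_plate 0.9 [[0.485, 0.269, 0.133], [0.495, 0.32, 0.164], [0.507, 0.326, 0.189]]
side flap 0.77 [[0.665, -0.138, 0.098], [0.679, -0.094, 0.2], [0.695, -0.047, 0.252]]
side cup 0.8 [[0.668, 0.134, -0.001], [0.692, 0.179, 0.047], [0.721, 0.189, 0.063]]
side meter 0.81 [[0.37, 0.097, 0.001], [0.407, 0.131, 0.014], [0.445, 0.148, 0.017]]
side iodine 0.4 [[0.485, 0.27, 0.137], [0.495, 0.321, 0.165], [0.507, 0.326, 0.189]]
[ 0.0023 -0.0008 -0.0001 -0.0009  0.0002  0.0011]
```

View pics/f_side.png

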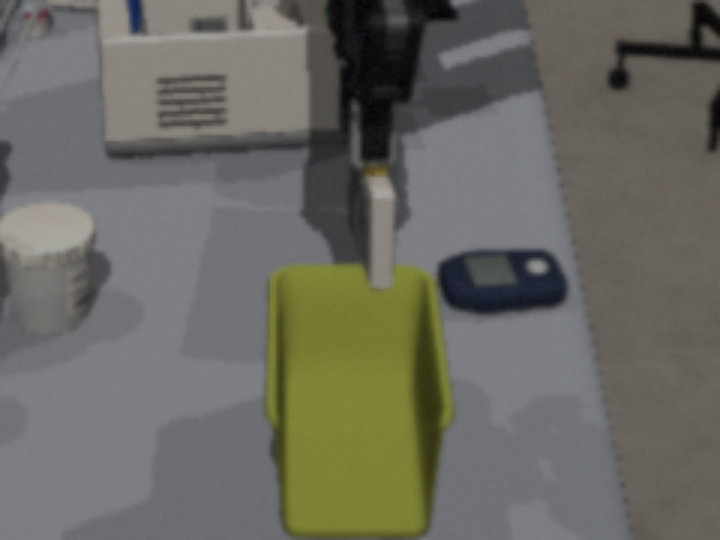

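The plate (380,230) hangs upright with its foot about 0.133 m up. It is over the box's middle and still, the flap is open, and nothing else has moved. Handing in.

```bash
python3 -c "
from h import *
print(workorder.finish_job())"
```

```text
the job is handed in; nothing more can be done
None
```

The job is handed in, with no verdict returned: I pressed the pedal to its stop, left the flap open past upright, and finished holding the filter plate upright and still over the middle of the green box, its foot about 0.13 m up, with the box and the other things unmoved.

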